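# Start the discharge test

## Robot

A 7-joint arm with a two-finger parallel gripper is mounted at the origin on a cart in front of the work surface, level with it; the furniture and walls round the work are solid. World frame = base frame: x ahead of the robot, y to its left, z up, the work surface at z = 0. Lengths are in m, angles in rad, forces in N, time in s.
With the tool pointing down it reaches from about 0.4 to 0.85 m from the base axis. Payload 4.5 kg.
Tool frame: the origin (TCP) lies midway between the tips of the shut fingers; the grasp point (between the pads) lies robot.grip_depth behind it (robot.grip_depth is the distance from the TCP to the grasp point, in m); z points along the fingers, y is the line along which they close (so a half turn about z gives the same grasp; the last joint's range is limited). The gripper opens to 88 mm and grips with 3 to 60 N. Pads are 18 mm wide; open, the fingers measure 123 mm over their backs; the gripper's body (75 mm by 187 mm) begins 45 mm behind the grasp point.
Start: joints at [1.375, 0.689, -0.195, 1.565, 0.157, 0.902, -0.215], TCP at [0.142, -0.609, 0.239] pointing down, gripper open.
Joint ranges: [-3.01, 3.01], [-0.46, 2.08], [-1.47, 1.51], [0.13, 2.56], [-1, 4.14], [0.04, 2.09], [-2.66, 2.66]. Speed limits (rad/s): [2.57, 2.57, 3.14, 3.14, 3.14, 3.14, 3.14].

## Interface

Orientations are given as a 3x3 rotation matrix whose columns are the frame's x, y, z axes.
In Python, from cell import readout, vision, robot gives the robot as it stands.
- The arm moves only by the tool drive_tool, never from a script. Its argument "increments" is a list that holds one entry, the list of rows, each a list of 7 numbers: the opening, from 0 (shut) to 1 (fully open), then the shift along the tool's x, y, z as a fraction of full scale, then the turn, a rotation vector about the tool's x, y, z as a fraction of full scale. In form: [[[jaw, tx, ty, tz, rx, ry, rz], ...]]. A call has exactly 10 rows; each row is the pose to reach, as a shift and turn from the pose commanded when the call began, along the tool's axes at that moment, turning the shorter way round; what a row does not reach only later rows make up. Full scale, the value 1, is 0.4 m for a shift and 360 degrees for a turn. A row lasts 1/12 s, in which the tool goes at most 41.7 mm and 7.16 degrees, less where a joint would pass 70% of its speed; a pose out of reach is approached as far as the arm can. A call with a number of a shift or a turn outside -1 to 1 is refused whole. A call with a gripper value outside its range is refused whole. The fingers move at their own pace and stop on an object; "newtons" is the grip in N (left out, the last holds). Time passes only in rows, so rows that repeat a pose let the fingers close, or fill a call up. It gives the time, the measured TCP pose, the force, the opening and the grip force at its end, in the units of the state.
- readout.observe(): the state, without advancing time (a new reading comes with each control period).
- vision.read_camera(name): name is "side" or "top" or "wrist"; returns a dict with "pixels" (420x560x3 uint8, blue, green, red), "intrinsics" (3x3 intrinsics, pixels), "distortion" ([k1, k2, p1, p2, k3] as OpenCV has them; the pictures are not rectified), "R" (3x3) and "t" (3): a world point X has camera coordinates R X + t; the wrist camera has in their place "tool_from_camera" (4x4, takes a point from camera to tool coordinates, whose origin is the TCP and whose axes are the flange's). Camera axes: x right, y down, z forward; pixel columns grow to the right and rows downward; lengths in m; the calibration is good to about 2 mm. A picture is of the moment at which its call begins: read the wrist's pose just before it. There is no depth.
- robot.job_done(): hands the job in; it is judged then, once.
The state is a dict: "t": time; "joints": joint angles; "joint_vel": joint speeds; "joint_efforts": joint torques, N m; "position": TCP position; "orientation": TCP orientation; "force": force on the tool from outside, world axes, zero at the start; "torque": the same for the moment, N m; "opening": finger opening in m; "finger_force": force on a finger pad.
Only numpy, scipy, OpenCV 4.12 (cv2) and the standard library are available. Lean on these libraries where they do the work, as an engineer would, in place of code of your own. Each camera call takes 0.05 s, during which the arm holds its last target. There are 200 camera calls.

## Task

A battery pack lies in the cradle of one of the two battery testers: start its discharge. With a finger push up the red guard of that tester by its front lip and keep it up while you flip the white toggle beneath it fully over to the back (on), then draw the finger out and let the guard drop shut over it. Only touch and push: nothing is gripped, lifted or shifted, and the other tester and the things lying about stay as they are.

Things in the scene. Friction and masses are not known exactly. Their poses are not given: they have to be found in the camera images.
- tester_a: tester with the pack in its cradle, left or right: grey box 150 deep (x) x 170 wide (y), top panel 85 mm up, heat sink behind; 3 kg, loose on rubber feet. Origin: centre of underside; x to its back (away from the robot), y to its left, z up. In its frame, mm: guard centred on y -36, hinge x -16, z 93; guard's front wall x -79, case front x -75; toggle pivot x -50, z 92; cradle y 48, kerb 7 high
- guard_a (a joint): red hood (68 x 78 mm, 43 mm tall, 3 mm walls, clear window in its roof) over the switch of tester_a, hinged along its far lower edge. Value in rad: 0 shut, grows as its front lip is pushed up, stop at 1.35. A light spring and its weight shut it from any angle, so it must be kept up; about 0.5 N at the lip lifts it.
- guard_a_lip (a point): point under the finger lip of tester_a's guard. Lip 56 mm wide, 3 thick, stands out level by 16 mm from the foot of the guard's front wall, open below it down to the bench. The point is mid-width on its lower face, 8 mm behind its front edge, 70 mm from the hinge line; turns with the guard
- guard_a_hinge (a point): middle of the hinge line of tester_a's guard; the line runs along the tester's y. Room between the guard's side walls: 72 mm; raised, the guard is open below.
- toggle_a (a joint): white paddle lever (18 mm wide, 8 mm thick, top 35 mm above its pivot) beneath the hood of tester_a. Value in rad: 0 off, leaning 0.25 rad to the tester's front; 0.5 on, leaning 0.25 rad to its back. It is stiff (about 1.5 N at its top moves it) and stays where it is left, so it has to be pushed over to its stop.
- toggle_a_tip (a point): middle of the top of tester_a's toggle; off, it is 43 mm to the front of its guard's hinge line and 33 mm above it; on, 25 mm, on the guard's centre line
- pack: white pouch battery (cell 52 x 36 x 8 mm, two short leads), loose in the cradle of tester_a. Origin under its middle; the cell reaches from there to the tester's front.
- tester_b: the other tester, of the same make, its cradle empty. Frame as tester_a.
- guard_b (a joint): red hood (68 x 78 mm, 43 mm tall, 3 mm walls, clear window in its roof) over the switch of tester_b, hinged along its far lower edge. Value in rad: 0 shut, grows as its front lip is pushed up, stop at 1.35. A light spring and its weight shut it from any angle, so it must be kept up; about 0.5 N at the lip lifts it. To be left alone.
- toggle_b (a joint): white paddle lever (18 mm wide, 8 mm thick, top 35 mm above its pivot) beneath the hood of tester_b. Value in rad: 0 off, leaning 0.25 rad to the tester's front; 0.5 on, leaning 0.25 rad to its back. It is stiff (about 1.5 N at its top moves it) and stays where it is left, so it has to be pushed over to its stop. To be left alone.
- spare_pack: a second pouch battery of the same kind lying on the bench, loose. Origin under its middle. To be left alone.
- screwdriver: precision screwdriver lying on the bench, 165 mm long along its y, 16 mm thick, loose. Origin under its middle. To be left alone.
- parts_cup: open red parts cup, 40 x 60 x 26 mm, loose. Origin under its middle. To be left alone.
- desk_marker: grey marker pen lying on the bench, 131 mm long along its y, 13 mm thick, loose. Origin under its middle. To be left alone.
Not all that is in view belongs to the job. Leave any black or blue look-alike of the pack alone.

How it is judged:
On the way, in this order (a step that is already met when the one before it is completed fails the run):
1. the guard of the tester with the pack is up (value of joint guard_a above 0.3 rad and value of joint toggle_a below 0.3 rad), for 0.1 s.
2. its toggle is flipped on while the guard is up (value of joint toggle_a above 0.44 rad and value of joint guard_a above 0.25 rad), for 0.1 s.
At the end, for the whole second after the job is handed in: Toggle of the tester with the pack on (over 0.44 rad), its guard shut (under 0.06 rad), that tester at rest within 20 mm of its start, pack still in its cradle (25 mm); other tester within 15 mm, guard shut (0.06 rad), toggle off (0.1 rad); loose things within 15 mm of where they lay (value of joint toggle_a above 0.44 rad and value of joint each of guard_a, guard_b below 0.06 rad and value of joint toggle_b below 0.1 rad and linear speed of tester_a below 0.02 m/s and distance of tester_a from where it was at the start of the episode below 0.02 m and distance of each of tester_b, spare_pack, screwdriver, parts_cup, desk_marker from where it was at the start of the episode below 0.015 m and z of pack in the frame of tester_a between 0.076 and 0.093 m and distance of pack from where it was at the start of the episode below 0.025 m); the robot touches nothing.
It fails at once if the tester with the pack was lifted, tipped or shoved (over 20 mm or 0.1 rad) (distance of tester_a from where it was at the start of the episode above 0.02 m or angle between tester_a's own z axis and vertical above 0.1 rad).
It fails at once if the battery pack was lifted (7 mm) or shifted by over 25 mm (z of pack in the frame of tester_a above 0.093 m or distance of pack from where it was at the start of the episode above 0.025 m).
It fails at once if the other tester was worked or shifted (guard over 0.15 rad, toggle over 0.1 rad, 15 mm) (value of joint guard_b above 0.15 rad or value of joint toggle_b above 0.1 rad or distance of tester_b from where it was at the start of the episode above 0.015 m).
It fails at once if a thing lying about was lifted or shifted by over 15 mm (distance of any of spare_pack, screwdriver, parts_cup, desk_marker from where it was at the start of the episode above 0.015 m).
It also fails if it takes over 35 s, if anything falls off the work surface, if the arm or the gripper's body presses on something with over 40 N, if the wrist force passes 120 N, or if a joint passes its speed limit or range.

## Working session

There is one attempt and no reset: what is moved stays moved. The work goes in short steps, Python scripts to look and compute and a tool call to move; the robot and the scene stay as the last step left them, time stands still between calls to the robot, and variables do not carry over. Pictures are saved under pics/ and viewed, at most 10 in all, crops included, and the job is handed in when it is done.

Besides the shell and the picture viewer there is one more tool, called after "Emit:" as name(argument=value, ...) on one line, values as JSON. drive_tool: Moves the arm, as the interface text tells. Shift numbers are shares of 0.4 m and turn numbers shares of 360 degrees, none past 1 either way. Its arguments: {"type":"object","properties":{"increments":{"type":"array"},"newtons":{"type":"number"}},"required":["increments"]}

```bash
mkdir -p pics; python3 - <<'E'
from cell import readout, vision, robot
import cv2,pickle
o=readout.observe();print(o['position'],o['orientation'],o['opening'],robot.grip_depth)
d={}
for n in("top","side","wrist"):
    d[n]=vision.read_camera(n);cv2.imwrite(f"pics/{n}0.png",d[n]["pixels"])
pickle.dump(d,open("d.pkl","wb"))
for n in("top","side"):print(n,d[n]['R'],d[n]['t'],d[n]['intrinsics'],d[n]['distortion'])
E
```

```text
[ 0.14215652 -0.6079522   0.23789684] [[ 9.73693805e-01  2.27859711e-01 -5.71088530e-04]
 [ 2.27860379e-01 -9.73692167e-01  1.79237188e-03]
 [-1.47655089e-04 -1.87534985e-03 -9.99998231e-01]] 0.08809312151961571 0.0187
top [[ 5.21355600e-03 -9.99986406e-01  8.54645871e-05]
 [-9.96154076e-01 -5.20105086e-03 -8.74643135e-02]
 [ 8.74635690e-02  3.70864199e-04 -9.96167650e-01]] [-9.14914885e-04  5.27165355e-01  1.34137172e+00] [[489.76927623   0.         288.86886791]
 [  0.         489.76927623 211.79231692]
 [  0.           0.           1.        ]] [0.02866009 0.         0.         0.         0.        ]
side [[ 0.97933864 -0.20219452  0.00363272]
 [-0.13830176 -0.68276081 -0.71743313]
 [ 0.14754132  0.70210758 -0.69661791]] [-0.48383739  0.12358765  0.9762666 ] [[378.91922816   0.         276.08166399]
 [  0.         378.91922816 210.24865317]
 [  0.           0.           1.        ]] [-0.05103563  0.          0.          0.          0.        ]
```

View pics/top0.png

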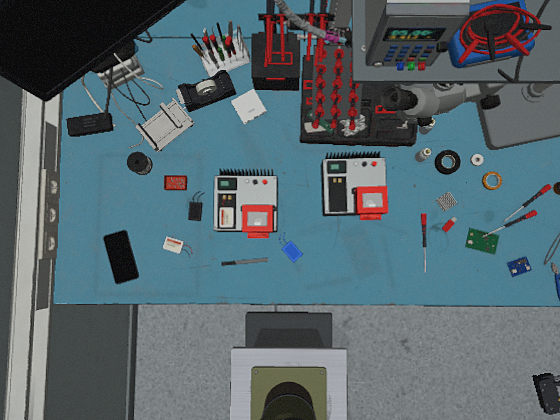

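View pics/side0.png

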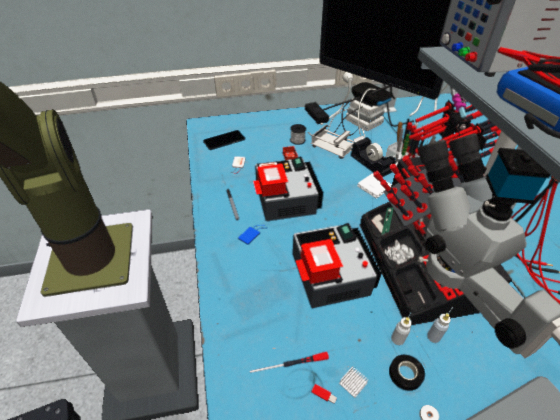

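The two candidates in the top view are the left tester (246,200), with something white in its cradle at (226,218), and the right tester (354,185), whose cradle looks dark and empty. The left one fits. I'll confirm that in an enlarged crop.

```bash
python3 - <<'E'
import cv2,pickle
p=pickle.load(open("d.pkl","rb"))["top"]["pixels"]
cv2.imwrite("pics/crop.png",cv2.resize(p[150:280,205:395],None,fx=4.2,fy=4.2,interpolation=cv2.INTER_CUBIC))
E
```

```text
(no output)
```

View pics/crop.png

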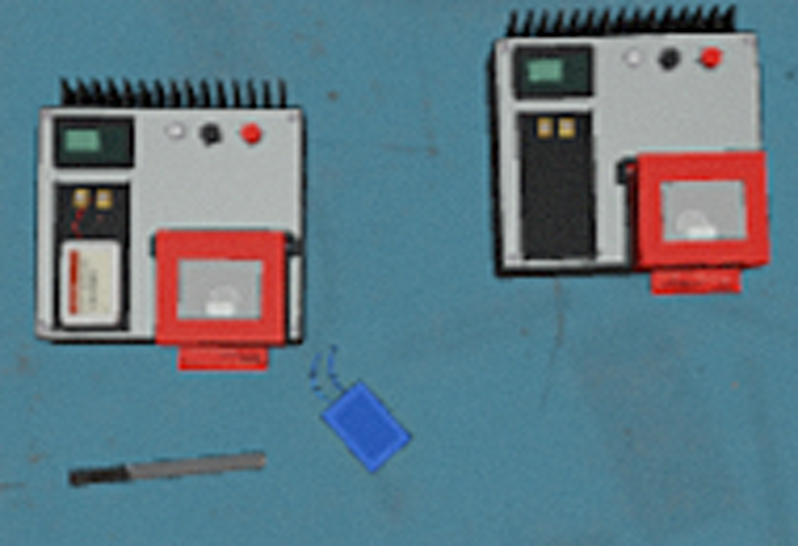

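The crop confirms it: the white pack lies in the left tester (crop 90,283), and the right cradle is empty (crop 557,190). Next I fit the left tester's pose.

```bash
cat > h.py <<'E'
import numpy as np,cv2
from scipy.optimize import least_squares
def proj(c,X):
    return cv2.projectPoints(np.array(X,float),cv2.Rodrigues(c['R'])[0],c['t'],c['intrinsics'],c['distortion'])[0][:,0]
E
python3 - <<'E'
from h import *
import pickle
d=pickle.load(open("d.pkl","rb"));c=d["top"]
px=np.array([[42,107],[303,108],[300,340],[38,337]])/4.2+[205,150]-.4
pt=np.array([[75,85,85],[75,-85,85],[-75,-85,85],[-75,85,85]])/1e3
def W(p,P): 
    a=p[2];R=np.array([[np.cos(a),-np.sin(a),0],[np.sin(a),np.cos(a),0],[0,0,1]]);return np.array(P)@R.T+[p[0],p[1],0]
s=least_squares(lambda p:(proj(c,W(p,pt))-px).ravel(),[.6,.1,0]);p=s.x
print(p,s.fun)
L=np.array([[-87,-36,90],[-95,-36,90],[-16,-36,93],[-79,-36,93],[-59,-36,126],[-41,-36,126]])/1e3
print(W(p,L))
print("lip edges top, crop px",(proj(c,W(p,np.array([[-95,-8,91],[-95,-64,91]])/1e3))+.4-[205,150])*4.2)
print("side check",proj(d["side"],W(p,np.vstack([pt,[[-.095,-.008,.091],[-.095,-.064,.091]]]))))
E
```

```text
[ 0.54583174  0.11801811 -0.00234863] [-0.6956538  -0.65861341  0.72447131 -0.39590146  0.89677783  0.3869703
 -0.9214753   0.62862231]
[[0.45874743 0.08222254 0.09      ]
 [0.45074745 0.08224132 0.09      ]
 [0.52974723 0.08205578 0.093     ]
 [0.46674741 0.08220375 0.093     ]
 [0.48674735 0.08215677 0.126     ]
 [0.5047473  0.0821145  0.126     ]]
lip edges top, crop px [[180.41842437 372.13268821]
 [269.73666914 372.79166354]]
side check [[303.58497377 157.06309711]
 [319.25573894 193.49424139]
 [265.07588984 200.81300308]
 [254.85643478 162.88904365]
 [253.03807573 181.82309236]
 [256.30902489 194.95947126]]
```

Emit:
drive_tool(increments=[[[0, 0.12, -0.05, 0, 0, 0, 0], [0, 0.22, -0.1, 0, 0, 0, 0], [0, 0.32, -0.15, 0, 0, 0, 0], [0, 0.42, -0.2, 0, 0, 0, 0], [0, 0.5, -0.3, 0, 0, 0, 0], [0, 0.5, -0.4, 0, 0, 0, 0], [0, 0.5, -0.5, 0, 0, 0, 0], [0, 0.5, -0.6, 0, 0, 0, 0], [0, 0.5, -0.6, 0, 0, 0, 0], [0, 0.5, -0.6, 0, 0, 0, 0]]], newtons=10)

```text
t: 0.98
position: [0.281, -0.3245, 0.2387]
orientation: [[0.973, 0.233, -0.003], [0.233, -0.973, 0.004], [-0.002, -0.004, -1.0]]
force: [-0.5, 1.0, 0.5]
opening: 0.0234
finger_force: 0.0
```

Emit:
drive_tool(increments=[[[0, 0.12, -0.1, 0, 0, 0, 0.01], [0, 0.22, -0.2, 0, 0, 0, 0.02], [0, 0.32, -0.3, 0, 0, 0, 0.037], [0, 0.4, -0.4, 0, 0, 0, 0.037], [0, 0.48, -0.5, 0, 0, 0, 0.037], [0, 0.54, -0.6, 0, 0, 0, 0.037], [0, 0.58, -0.7, 0, 0, 0, 0.037], [0, 0.58, -0.8, 0, 0, 0, 0.037], [0, 0.58, -0.9, 0, 0, 0, 0.037], [0, 0.58, -0.9, 0, 0, 0, 0.037]]])

```text
t: 1.82
position: [0.428, 0.0516, 0.2387]
orientation: [[1.0, -0.004, 0.002], [-0.004, -1.0, -0.0], [0.002, 0.0, -1.0]]
force: [1.1, -0.3, 0.1]
opening: 0.0007
finger_force: 0.0
```

Emit:
drive_tool(increments=[[[0, -0.02, -0.02, 0, 0, 0.019, 0], [0, -0.04, -0.04, 0, 0, 0.038, 0], [0, -0.05, -0.06, 0, 0, 0.057, 0], [0, -0.05, -0.075, 0, 0, 0.076, 0], [0, -0.05, -0.075, 0, 0, 0.095, 0], [0, -0.05, -0.075, 0, 0, 0.114, 0], [0, -0.05, -0.075, 0, 0, 0.133, 0], [0, -0.05, -0.075, 0, 0, 0.14, 0], [0, -0.05, -0.075, 0, 0, 0.14, 0], [0, -0.05, -0.075, 0, 0, 0.14, 0]]])

```text
t: 2.65
position: [0.379, 0.0844, 0.3172]
orientation: [[0.873, -0.022, 0.488], [0.012, -0.998, -0.068], [0.488, 0.065, -0.87]]
force: [0.5, 0.0, 0.6]
opening: 0.0006
finger_force: 0.0
```

```bash
python3 - <<'E'
from cell import readout
o=readout.observe();print(o['joints'],o['position'],o['orientation'])
E
```

```text
[-1.4531145   0.258597    1.11096592  2.54033151  0.66923766  0.04520947
 -2.64732759] [0.37897458 0.08438947 0.31715945] [[ 0.87252502 -0.02241159  0.48805513]
 [ 0.01237773 -0.99761269 -0.06793898]
 [ 0.48841262  0.06531948 -0.87016463]]
```

```bash
cat > fk.py <<'E'
import numpy as np
from scipy.optimize import least_squares
from scipy.spatial.transform import Rotation as Ro
lo=np.array([-3.01,-.46,-1.47,.13,-1,.04,-2.66]);hi=np.array([3.01,2.08,1.51,2.56,4.14,2.09,2.66])
# xArm7 modified DH: a,alpha,d
DH=[(0,0,.267),(0,-np.pi/2,0),(0,np.pi/2,.293),(.0525,np.pi/2,0),(.0775,np.pi/2,.3425),(0,np.pi/2,0),(.076,-np.pi/2,.097)]
def fk(q,b=(0,0,0,0,.172,0)):
    T=np.eye(4);T[:3,:3]=Ro.from_euler('z',b[0]).as_matrix();T[:3,3]=b[1:4]
    for (a,al,d),t in zip(DH,q):
        c,s=np.cos(t),np.sin(t);ca,sa=np.cos(al),np.sin(al)
        T=T@np.array([[c,-s,0,a],[s*ca,c*ca,-sa,-d*sa],[s*sa,c*sa,ca,d*ca],[0,0,0,1]])
    E=np.eye(4);E[:3,:3]=Ro.from_euler('z',b[5]).as_matrix();E[2,3]=b[4];return T@E
E
python3 - <<'E'
from fk import *
D=[([1.375,.689,-.195,1.565,.157,.902,-.215],[.142,-.609,.239],[[.9737,.2279,0],[.2279,-.9737,.0018],[0,-.0018,-1]]),
([-1.4531145,.258597,1.11096592,2.54033151,.66923766,.04520947,-2.64732759],[.37897458,.08438947,.31715945],[[.87252502,-.02241159,.48805513],[.01237773,-.99761269,-.06793898],[.48841262,.06531948,-.87016463]])]
def f(b): 
    r=[]
    for q,p,R in D:
        T=fk(q,b);r+=[*(T[:3,3]-p),*(T[:3,:3]-R).ravel()]
    return np.array(r)
for y in(-2.5,0,2):
  for g in (0,1.57,-1.57,3):
    s=least_squares(f,[y,0,0,0,.172,g]);print(s.cost,s.x.round(4))
E
```

```text
3.088800664496371 [ 0.5812  0.2996 -0.491  -0.3491 -0.3631  1.6605]
3.088800648958998 [ 0.5812  0.2996 -0.491  -0.3491 -0.3631  1.6606]
3.088800652879092 [-5.701   0.2997 -0.491  -0.3491 -0.3629 -4.6217]
3.0888006663944445 [-5.7009  0.2997 -0.491  -0.3491 -0.3629  1.6615]
3.0888006704257167 [ 0.5812  0.2996 -0.491  -0.3491 -0.3631  1.6605]
3.0888006508148376 [ 0.5812  0.2996 -0.491  -0.3491 -0.3631  1.6606]
3.0888006721191057 [ 0.5812  0.2996 -0.491  -0.3491 -0.3631  1.6605]
3.0888006595805475 [ 0.5822  0.2997 -0.491  -0.3491 -0.3629  1.6615]
3.0888006707594218 [ 0.5823  0.2997 -0.491  -0.3491 -0.3629  1.6615]
3.0888006664133867 [ 0.5822  0.2997 -0.491  -0.3491 -0.3629  1.6615]
3.0888006581432332 [ 0.5822  0.2997 -0.491  -0.3491 -0.3629 -4.6217]
3.088800655119885 [ 0.5822  0.2997 -0.491  -0.3491 -0.3629  1.6615]
```

```bash
cat > id.py <<'E'
from fk import *
import itertools
D=[([1.375,.689,-.195,1.565,.157,.902,-.215],[[.9737,.2279,0],[.2279,-.9737,.0018],[0,-.0018,-1]]),
([-1.4531145,.258597,1.11096592,2.54033151,.66923766,.04520947,-2.64732759],[[.87252502,-.02241159,.48805513],[.01237773,-.99761269,-.06793898],[.48841262,.06531948,-.87016463]])]
h=np.pi/2;out=[]
# constraint free of base yaw & flange yaw: R[2,2] per pose; then solve yaws
qs=np.array([d[0] for d in D]);Rs=[np.array(d[1]) for d in D]
for s in itertools.product([1,-1],repeat=6):   # s2..s7 (s1=1 or -1 below)
  for o in itertools.product(range(4),repeat=5): # offsets j2..j6
    a=qs[:,1:6]*s[:5]+np.array(o)*h
    # s2 overall sign symmetric
    if s[0]<0: continue
    v=Ro.from_euler('ZYZYZ',np.c_[np.zeros(2),a[:,0],a[:,1],a[:,2],a[:,3]])*Ro.from_euler('Y',a[:,4])
    zz=v.as_matrix()[:,2,2]
    if abs(zz-[-1,-.87016]).max()>.03: continue
    for s1 in(1,-1):
      def f(x):
        R=(Ro.from_euler('Z',s1*qs[:,0]+x[0])*v*Ro.from_euler('Z',s[5]*qs[:,6]+x[1])).as_matrix()
        return (R-np.array(Rs)).ravel()
      for x0 in((0,0),(2,0),(-2,0),(0,2),(0,-2)):
        r=least_squares(f,x0); out.append((r.cost,s1,s,o,tuple(r.x.round(3))))
out.sort(key=lambda t:t[0])
for t in out[:12]:print(t)
E
python3 id.py
```

```text
Traceback (most recent call last):
  File "id.py", line 13, in <module>
    v=Ro.from_euler('ZYZYZ',np.c_[np.zeros(2),a[:,0],a[:,1],a[:,2],a[:,3]])*Ro.from_euler('Y',a[:,4])
      ~~~~~~~~~~~~~^^^^^^^^^^^^^^^^^^^^^^^^^^^^^^^^^^^^^^^^^^^^^^^^^^^^^^^^
  File "scipy/spatial/transform/_rotation.pyx", line 1413, in scipy.spatial.transform._rotation.Rotation.from_euler
ValueError: Expected axis specification to be a non-empty string of upto 3 characters, got ZYZYZ
```

```bash
sed -i "s/v=Ro.from_euler('ZYZYZ'.*/v=Ro.from_euler('YZY',a[:,:3])*Ro.from_euler('ZY',a[:,3:5])/" id.py; timeout 400 python3 id.py
```

```text
(np.float64(7.492903265878221e-06), -1, (1, 1, 1, 1, -1, -1), (2, 0, 0, 2, 2), (np.float64(0.0), np.float64(4.712)))
(np.float64(7.492903265878228e-06), -1, (1, -1, -1, 1, -1, -1), (0, 2, 2, 0, 2), (np.float64(0.0), np.float64(-1.571)))
(np.float64(7.492903265878251e-06), -1, (1, -1, -1, 1, -1, -1), (0, 2, 2, 0, 2), (np.float64(0.0), np.float64(-1.571)))
(np.float64(7.492903265878264e-06), -1, (1, -1, -1, 1, -1, -1), (0, 2, 2, 0, 2), (np.float64(-6.283), np.float64(-1.571)))
(np.float64(7.492903265878264e-06), -1, (1, -1, -1, 1, -1, -1), (0, 2, 2, 0, 2), (np.float64(0.0), np.float64(4.712)))
(np.float64(7.492903265878266e-06), -1, (1, 1, -1, 1, -1, -1), (2, 2, 0, 0, 2), (np.float64(0.0), np.float64(-1.571)))
(np.float64(7.492903265878278e-06), -1, (1, 1, -1, 1, -1, -1), (2, 2, 0, 0, 2), (np.float64(0.0), np.float64(-1.571)))
(np.float64(7.492903265878311e-06), -1, (1, 1, -1, 1, -1, -1), (2, 2, 0, 0, 2), (np.float64(0.0), np.float64(4.712)))
(np.float64(7.492903265878314e-06), -1, (1, 1, 1, 1, -1, -1), (2, 0, 0, 2, 2), (np.float64(0.0), np.float64(-1.571)))
(np.float64(7.492903265878322e-06), -1, (1, 1, 1, 1, -1, -1), (2, 0, 0, 2, 2), (np.float64(0.0), np.float64(-1.571)))
(np.float64(7.4929032658783835e-06), -1, (1, 1, -1, 1, -1, -1), (2, 2, 0, 0, 2), (np.float64(-6.283), np.float64(-1.571)))
(np.float64(7.492903265878418e-06), -1, (1, 1, 1, 1, -1, -1), (2, 0, 0, 2, 2), (np.float64(-6.283), np.float64(-1.571)))
```

Emit:
drive_tool(increments=[[[0, 0, 0.03, 0, 0, 0, -0.019], [0, 0, 0.06, 0, 0, 0, -0.038], [0, 0, 0.09, 0, 0, 0, -0.057], [0, 0, 0.12, 0, 0, 0, -0.076], [0, 0, 0.15, 0, 0, 0, -0.095], [0, 0, 0.18, 0, 0, 0, -0.114], [0, 0, 0.2, 0, 0, 0, -0.133], [0, 0, 0.2, 0, 0, 0, -0.152], [0, 0, 0.2, 0, 0, 0, -0.171], [0, 0, 0.2, 0, 0, 0, -0.171]]])

```text
t: 3.48
position: [0.3817, 0.0044, 0.3257]
orientation: [[0.435, 0.76, 0.484], [0.884, -0.462, -0.069], [0.172, 0.457, -0.873]]
force: [-0.3, -0.1, -0.1]
opening: 0.0009
finger_force: 0.0
```

```bash
cat > fk2.py <<'E'
from fk import *
def fk3(q,P):
    H,L1,e1,e1b,L2,e2,Lt=P
    q=np.asarray(q);x=np.array([1,0,0]);z=np.array([0,0,1])
    A=Ro.from_euler('Z',-q[0])*Ro.from_euler('YZ',[q[1],-q[2]+np.pi])
    B=A*Ro.from_euler('YZ',[-q[3]+np.pi,q[4]])
    C=B*Ro.from_euler('YZ',[-q[5]+np.pi,-q[6]-np.pi/2])
    # frame after q3: upper arm along +z, elbow offset along x; after q4: offset x, forearm z; after q5; wrist offset after q6
    Q4=A*Ro.from_euler('Y',-q[3]+np.pi);Q6=B*Ro.from_euler('Y',-q[5]+np.pi)
    pe=np.array([0,0,H])+A.apply([e1,0,L1]);pw=pe+Q4.apply([e1b,0,L2])
    return pw+Q6.apply([e2,0,Lt]),C,pe,pw
E
python3 - <<'E'
from cell import readout
import json
o=readout.observe();print(o['joints'],o['position'],o['orientation'])
from fk2 import *
D=[([1.375,.689,-.195,1.565,.157,.902,-.215],[.142,-.609,.239]),
([-1.4531145,.258597,1.11096592,2.54033151,.66923766,.04520947,-2.64732759],[.37897458,.08438947,.31715945]),(list(o['joints']),list(o['position']))]
json.dump(D,open("D.json","w"))
print(fk3(o['joints'],[0]*7)[1].as_matrix())
for sg in(1,-1):
  s=least_squares(lambda P:np.ravel([fk3(q,P)[0]-p for q,p in D]),[.27,.29,.05,.07,-.34*sg,.07,.27]);print(s.cost,s.x.round(4),s.fun.round(4))
E
```

```text
[-1.17550912  0.13662547  1.03445     2.55711557  0.92576267  0.04347673
 -1.59065543] [0.38169518 0.0043988  0.32574832] [[ 0.4347042   0.75961516  0.48375311]
 [ 0.8840847  -0.46226954 -0.06856469]
 [ 0.17154155  0.45748408 -0.87251465]]
[[ 0.4347042   0.75961516  0.48375311]
 [ 0.8840847  -0.46226954 -0.06856469]
 [ 0.17154155  0.45748408 -0.87251465]]
4.3400467577379e-06 [ 0.397   0.8379  0.1874 -0.019  -0.3167 -0.02    0.7402] [-0.0002 -0.0001 -0.     -0.0018 -0.0008 -0.0007  0.0018  0.0008  0.0007]
4.340046757739128e-06 [ 0.397   0.8379  0.1874 -0.019  -0.3167 -0.02    0.7402] [-0.0002 -0.0001 -0.     -0.0018 -0.0008 -0.0007  0.0018  0.0008  0.0007]
```

```bash
cat > rel.py <<'E'
import sys,numpy as np
from scipy.spatial.transform import Rotation as Ro
from cell import readout
def rel(p,z,y):
    o=readout.observe();R=np.array(o['orientation']);z=np.array(z,float);z/=np.linalg.norm(z);y=np.array(y,float);y-=z*(y@z);y/=np.linalg.norm(y)
    T=np.c_[np.cross(y,z),y,z]
    v=Ro.from_matrix(R.T@T).as_rotvec()
    print("shift",(R.T@(np.array(p)-o['position'])/.4).round(4),"rot",(v/2/np.pi).round(4),"deg",np.degrees(np.linalg.norm(v)).round(1))
    print("j",np.round(o['joints'],3),"p",np.round(o['position'],4),"F",np.round(o['force'],1),"t",o['t'])
E
python3 -c "
from rel import *
rel([.45,-.05,.25],[0,.77,-.64],[1,0,0])"
```

```text
shift [-0.0785  0.1059  0.2572] rot [ 0.1098  0.1247 -0.0367] deg 61.3
j [-1.176  0.137  1.034  2.557  0.926  0.043 -1.591] p [0.3817 0.0044 0.3257] F [-0.3 -0.1 -0.1] t 3.4833
```

Emit:
drive_tool(increments=[[[0, -0.02, 0.03, 0.07, 0.012, 0.014, -0.004], [0, -0.04, 0.06, 0.13, 0.024, 0.028, -0.008], [0, -0.06, 0.08, 0.2, 0.036, 0.042, -0.012], [0, -0.08, 0.106, 0.257, 0.048, 0.056, -0.016], [0, -0.08, 0.106, 0.257, 0.06, 0.069, -0.02], [0, -0.08, 0.106, 0.257, 0.073, 0.083, -0.024], [0, -0.08, 0.106, 0.257, 0.085, 0.097, -0.028], [0, -0.08, 0.106, 0.257, 0.098, 0.111, -0.032], [0, -0.08, 0.106, 0.257, 0.11, 0.125, -0.037], [0, -0.08, 0.106, 0.257, 0.11, 0.125, -0.037]]])

```text
t: 4.32
position: [0.4341, -0.0409, 0.2543]
orientation: [[0.323, 0.878, 0.353], [0.931, -0.362, 0.051], [0.173, 0.313, -0.934]]
force: [0.5, -0.3, -0.6]
opening: 0.0007
finger_force: 0.0
```

```bash
python3 - <<'E'
from cell import readout
import json
from fk2 import *
o=readout.observe();D=json.load(open("D.json"));D.append((list(o['joints']),list(o['position'])));json.dump(D,open("D.json","w"))
print(np.round(o['joints'],3),o['position'],np.round(o['orientation'],3))
s=least_squares(lambda P:np.ravel([fk3(q,P)[0]-p for q,p in D]),[.27,.29,.05,.07,-.34,.07,.27]);print(s.cost,s.x.round(4),s.fun.round(4));print(np.linalg.svd(s.jac)[1])
E
```

```text
[ 0.329  0.357 -0.405  2.395  1.089  0.109 -1.458] [ 0.43408019 -0.04091732  0.25427454] [[ 0.323  0.878  0.353]
 [ 0.931 -0.362  0.051]
 [ 0.173  0.313 -0.934]]
0.000978024940269208 [ 0.4164  0.7176  0.1075  0.0048 -0.3518 -0.0239  0.5752] [ 0.019   0.0121  0.0016 -0.0135 -0.0086 -0.0047 -0.0097 -0.001  -0.0032
  0.0305  0.0096  0.0062]
[3.91188353 3.2058596  1.28975908 0.61078218 0.5507926  0.27130067
 0.07824005]
```

```bash
python3 -c "
from rel import *
rel([.45,-.07,.25],[0,.77,-.64],[1,0,0])"
```

```text
shift [-0.0567  0.058   0.0204] rot [ 0.0761  0.1181 -0.0287] deg 51.6
j [ 0.329  0.357 -0.405  2.395  1.089  0.109 -1.458] p [ 0.4341 -0.0409  0.2543] F [ 0.5 -0.3 -0.6] t 4.3167
```

Emit:
drive_tool(increments=[[[0, -0.02, 0.02, 0.01, 0.01, 0.016, -0.004], [0, -0.04, 0.04, 0.02, 0.02, 0.032, -0.008], [0, -0.057, 0.058, 0.02, 0.03, 0.047, -0.012], [0, -0.057, 0.058, 0.02, 0.04, 0.062, -0.015], [0, -0.057, 0.058, 0.02, 0.051, 0.078, -0.019], [0, -0.057, 0.058, 0.02, 0.061, 0.094, -0.023], [0, -0.057, 0.058, 0.02, 0.07, 0.11, -0.027], [0, -0.057, 0.058, 0.02, 0.076, 0.118, -0.029], [0, -0.057, 0.058, 0.02, 0.076, 0.118, -0.029], [0, -0.057, 0.058, 0.02, 0.076, 0.118, -0.029]]])

```text
t: 5.15
position: [0.4503, -0.0726, 0.2486]
orientation: [[0.005, 1.0, -0.0], [0.635, -0.003, 0.773], [0.773, -0.004, -0.635]]
force: [-0.3, 0.6, -0.5]
opening: 0.0007
finger_force: 0.0
```

```bash
cat > fk4.py <<'E'
from fk import *
import json
def basis(q):
    q=np.asarray(q);r=Ro.from_euler;p=np.pi
    R1=r('Z',-q[0]);R2=R1*r('Y',q[1]);R3=R2*r('Z',-q[2]+p);R4=R3*r('Y',-q[3]+p);R5=R4*r('Z',q[4]);R6=R5*r('Y',-q[5]+p);R7=R6*r('Z',-q[6]-p/2)
    X,Y,Z=np.eye(3)
    return np.array([Z,R1.apply(X),R1.apply(Y),R2.apply(X),R3.apply(Z),R3.apply(X),R3.apply(Y),R4.apply(X),R4.apply(Z),R5.apply(X),R5.apply(Y),R6.apply(X),R6.apply(Z)]).T,R7
def fit(D,lam=1e-3):
    A=np.vstack([basis(q)[0] for q,p in D]);b=np.ravel([p for q,p in D])
    pr=np.array([.33,0,0,0,.35,0,0,0,-.33,0,0,0,.25]);W=np.diag(lam*np.array([.2,1,1,1,.2,1,1,1,.2,1,1,1,.2]))
    x=np.linalg.lstsq(np.vstack([A,W]),np.r_[b,W@pr],rcond=None)[0];return x,(A@x-b)
E
python3 - <<'E'
from cell import readout
from fk4 import *
o=readout.observe();D=json.load(open("D.json"));D.append((list(o['joints']),list(o['position'])));json.dump(D,open("D.json","w"))
print(np.round(o['joints'],3),o['position'],np.round(o['orientation'],3))
for l in(1e-1,1e-2,1e-3):
  x,e=fit(D,l);print(x.round(3),np.abs(e).max().round(4))
E
```

```text
[ 1.208  1.184 -1.429  1.845  0.334  0.988 -0.194] [ 0.45028787 -0.07258626  0.2486373 ] [[ 0.005  1.    -0.   ]
 [ 0.635 -0.003  0.773]
 [ 0.773 -0.004 -0.635]]
[ 0.347 -0.001 -0.019  0.002  0.56   0.     0.024  0.    -0.348  0.002
  0.004  0.     0.32 ] 0.0004
[ 0.347  0.001 -0.019 -0.     0.563  0.     0.027  0.    -0.345 -0.
  0.001  0.     0.326] 0.0001
[ 0.347  0.001 -0.019 -0.     0.563  0.     0.027  0.001 -0.345 -0.
  0.001  0.     0.326] 0.0001
```

```bash
cat > ik.py <<'E'
from fk4 import *
X=fit(json.load(open("D.json")),1e-2)[0]
def target(psi,phi,roll):
    a,f=np.radians([psi,phi]);z=np.array([np.cos(f)*np.cos(a),np.cos(f)*np.sin(a),-np.sin(f)]);y=np.cross(z,[0,0,1]);y/=np.linalg.norm(y)
    return Ro.from_matrix(np.c_[np.cross(y,z),y,z])*Ro.from_euler('Z',roll,degrees=True)
rng=np.random.default_rng(0)
def ik(p,R,n=12,q0=None):
    best=None
    def f(q):
        B,r=basis(q);return np.r_[(B@X-p)*5,(R.inv()*r).as_rotvec()]
    for i in range(n):
        s=least_squares(f,q0 if (q0 is not None and i==0) else rng.uniform(lo+.05,hi-.05),bounds=(lo+.02,hi-.02),max_nfev=60)
        if best is None or s.cost<best.cost:best=s
        if best.cost<1e-6:break
    return best
E
cat > scan.py <<'E'
from ik import *
for psi in(0,30,60,90,-60,-90):
  for phi in(10,25,40,55):
    row=[]
    for roll in(0,180,90,-90):
      c=[]
      for p in([.45,.075,.085],[.5,.082,.12]):
        s=ik(p,target(psi,phi,roll),8);c.append(np.sqrt(2*s.cost).round(3))
      row.append(max(c))
    print(psi,phi,row)
E
time timeout 550 python3 scan.py
```

```text
0 10 [np.float64(0.264), np.float64(0.29), np.float64(0.264), np.float64(0.264)]
0 25 [np.float64(0.42), np.float64(0.42), np.float64(0.42), np.float64(0.42)]
0 40 [np.float64(0.355), np.float64(0.355), np.float64(0.355), np.float64(0.355)]
0 55 [np.float64(0.163), np.float64(0.163), np.float64(0.163), np.float64(0.163)]
30 10 [np.float64(0.177), np.float64(0.142), np.float64(0.142), np.float64(0.142)]
30 25 [np.float64(0.265), np.float64(0.265), np.float64(0.265), np.float64(0.265)]
30 40 [np.float64(0.263), np.float64(0.255), np.float64(0.255), np.float64(0.255)]
30 55 [np.float64(0.126), np.float64(0.117), np.float64(0.117), np.float64(0.117)]
60 10 [np.float64(0.0), np.float64(0.0), np.float64(0.0), np.float64(0.0)]
60 25 [np.float64(0.0), np.float64(0.0), np.float64(0.0), np.float64(0.0)]
60 40 [np.float64(0.0), np.float64(0.0), np.float64(0.0), np.float64(0.0)]
60 55 [np.float64(0.0), np.float64(0.0), np.float64(0.001), np.float64(0.0)]
90 10 [np.float64(0.009), np.float64(0.021), np.float64(0.0), np.float64(0.0)]
90 25 [np.float64(0.0), np.float64(0.02), np.float64(0.315), np.float64(0.0)]
90 40 [np.float64(0.0), np.float64(0.0), np.float64(0.001), np.float64(0.0)]
90 55 [np.float64(0.0), np.float64(0.0), np.float64(0.0), np.float64(0.0)]
-60 10 [np.float64(0.001), np.float64(0.0), np.float64(0.001), np.float64(0.0)]
-60 25 [np.float64(0.0), np.float64(0.0), np.float64(0.001), np.float64(0.0)]
-60 40 [np.float64(0.0), np.float64(0.0), np.float64(0.0), np.float64(0.0)]
-60 55 [np.float64(0.01), np.float64(0.0), np.float64(0.0), np.float64(0.007)]
-90 10 [np.float64(0.0), np.float64(0.0), np.float64(0.0), np.float64(0.0)]
-90 25 [np.float64(0.0), np.float64(0.0), np.float64(0.0), np.float64(0.0)]
-90 40 [np.float64(0.0), np.float64(0.0), np.float64(0.003), np.float64(0.002)]
-90 55 [np.float64(0.0), np.float64(0.0), np.float64(0.0), np.float64(0.0)]
real	0m48.144s
user	0m48.550s
sys	0m0.052s
```

```bash
cat > t60.py <<'E'
from ik import target
from rel import *
import sys
R=target(60,25,0).as_matrix()
p=[float(v) for v in sys.argv[1:4]]
rel(p,R[:,2],R[:,1])
E
python3 t60.py .40 0 .12; python3 - <<'E'
import pickle
print(pickle.load(open("d.pkl","rb"))["wrist"]["tool_from_camera"].round(3))
from ik import *
q=None
for p in([.4,0,.12],[.425,.044,.055],[.45,.0875,.055],[.46,.0875,.108],[.483,.0875,.11]):
    s=ik(p,target(60,25,0),30,q);q=s.x;print(p,s.cost,q.round(2))
E
```

```text
shift [-0.134  -0.1249  0.3444] rot [-0.0706  0.0393  0.0437] deg 33.1
j [ 1.208  1.184 -1.429  1.845  0.334  0.988 -0.194] p [ 0.4503 -0.0726  0.2486] F [-0.3  0.6 -0.5] t 5.15
[[-0.001 -0.958 -0.286  0.074]
 [ 1.    -0.    -0.    -0.   ]
 [ 0.    -0.286  0.958 -0.147]
 [ 0.     0.     0.     1.   ]]
[0.4, 0, 0.12] 2.2127177745927977e-15 [ 1.35  1.57 -1.28  2.42  1.95  0.24 -1.75]
[0.425, 0.044, 0.055] 3.156760704474095e-16 [ 1.27  1.79 -1.3   2.39  2.15  0.43 -1.83]
[0.45, 0.0875, 0.055] 1.7431051509543215e-17 [ 1.13  1.81 -1.32  2.39  2.38  0.51 -2.09]
[0.46, 0.0875, 0.108] 6.698921567328429e-16 [ 1.08  1.67 -1.36  2.42  2.44  0.48 -2.3 ]
[0.483, 0.0875, 0.11] 1.5829437517809989e-07 [ 1.03  1.56 -1.23  2.37  2.77  0.36 -2.64]
```

Emit:
drive_tool(increments=[[[0, -0.02, -0.018, 0.05, -0.01, 0.006, 0.006], [0, -0.04, -0.036, 0.1, -0.02, 0.011, 0.012], [0, -0.06, -0.054, 0.15, -0.03, 0.017, 0.019], [0, -0.08, -0.072, 0.2, -0.04, 0.022, 0.025], [0, -0.1, -0.09, 0.25, -0.05, 0.028, 0.031], [0, -0.12, -0.11, 0.3, -0.06, 0.033, 0.037], [0, -0.134, -0.125, 0.344, -0.0706, 0.0393, 0.0437], [0, -0.134, -0.125, 0.344, -0.0706, 0.0393, 0.0437], [0, -0.134, -0.125, 0.344, -0.0706, 0.0393, 0.0437], [0, -0.134, -0.125, 0.344, -0.0706, 0.0393, 0.0437]]])

```text
t: 5.98
position: [0.3772, 0.0122, 0.128]
orientation: [[0.188, 0.922, 0.339], [0.387, -0.387, 0.837], [0.903, -0.026, -0.429]]
force: [0.2, 0.5, 0.5]
opening: 0.0007
finger_force: 0.0
```

```bash
python3 t60.py .425 .044 .055; python3 t60.py .45 .0875 .055; python3 - <<'E'
from cell import vision
import cv2
w=vision.read_camera("wrist");cv2.imwrite("pics/w1.png",w["pixels"])
E
```

```text
shift [-0.1116  0.0843  0.1854] rot [-0.0199  0.0014  0.0048] deg 7.4
j [ 1.336  1.523 -1.276  2.392  1.294  0.235 -1.099] p [0.3772 0.0122 0.128 ] F [0.2 0.5 0.5] t 5.9833
shift [-0.0578  0.0998  0.2977] rot [-0.0199  0.0014  0.0048] deg 7.4
j [ 1.336  1.523 -1.276  2.392  1.294  0.235 -1.099] p [0.3772 0.0122 0.128 ] F [0.2 0.5 0.5] t 5.9833
```

View pics/w1.png

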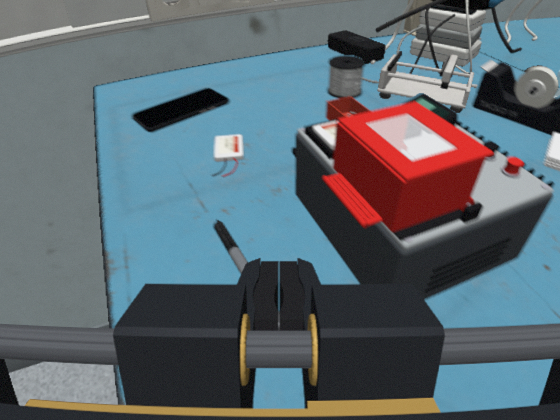

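The wrist view shows the red guard at (410,150), its lip running from (325,178) to (372,222), the white spare pack at (228,147) and the shut fingertips at (280,265). I'll check the lip against the pose model.

```bash
python3 - <<'E'
from h import *
from cell import readout,vision
o=readout.observe();w=vision.read_camera("wrist")
T=np.eye(4);T[:3,:3]=o['orientation'];T[:3,3]=o['position'];C=np.linalg.inv(T@w['tool_from_camera'])
c=dict(w,R=C[:3,:3],t=C[:3,3])
B=np.array([.5458,.118,0])
for n,P in dict(lipfL=[-95,-8,91],lipfR=[-95,-64,91],frontR=[-75,-85,85],frontL=[-75,85,85],hoodtopFR=[-79,-75,136],hoodtopFL=[-79,3,136]).items():print(n,proj(c,[B+np.array(P)/1e3]).round(0))
E
```

```text
lipfL [[320. 181.]]
lipfR [[361. 230.]]
frontR [[405. 249.]]
frontL [[292. 127.]]
hoodtopFR [[407. 175.]]
hoodtopFL [[336. 115.]]
```

Emit:
drive_tool(increments=[[[0, -0.02, 0.014, 0.03, -0.004, 0, 0.001], [0, -0.04, 0.028, 0.06, -0.008, 0, 0.002], [0, -0.055, 0.042, 0.09, -0.012, 0.001, 0.003], [0, -0.075, 0.056, 0.12, -0.016, 0.001, 0.004], [0, -0.09, 0.07, 0.15, -0.02, 0.0014, 0.005], [0, -0.1116, 0.0843, 0.1854, -0.02, 0.0014, 0.005], [0, -0.1116, 0.0843, 0.1854, -0.02, 0.0014, 0.005], [0, -0.1116, 0.0843, 0.1854, -0.02, 0.0014, 0.005], [0, -0.1116, 0.0843, 0.1854, -0.02, 0.0014, 0.005], [0, -0.1116, 0.0843, 0.1854, -0.02, 0.0014, 0.005]]])

```text
t: 6.92
position: [0.4244, 0.0441, 0.0574]
orientation: [[0.206, 0.868, 0.452], [0.369, -0.497, 0.786], [0.906, 0.005, -0.422]]
force: [-1.5, -0.0, 0.4]
opening: 0.0005
finger_force: 0.0
```

```bash
python3 t60.py .45 .0875 .055
```

```text
shift [0.0478 0.0015 0.1166] rot [-0.0002 -0.0001  0.001 ] deg 0.4
j [ 1.29   1.845 -1.383  2.392  2.016  0.516 -1.701] p [0.4244 0.0441 0.0574] F [-1.5 -0.   0.4] t 6.9167
```

Emit:
drive_tool(increments=[[[0, 0.01, 0, 0.02, 0, 0, 0], [0, 0.02, 0, 0.04, 0, 0, 0], [0, 0.03, 0, 0.06, 0, 0, 0], [0, 0.035, 0.001, 0.08, 0, 0, 0], [0, 0.045, 0.001, 0.1, 0, 0, 0], [0, 0.049, 0.002, 0.118, 0, 0, 0], [0, 0.049, 0.002, 0.118, 0, 0, 0], [0, 0.049, 0.002, 0.118, 0, 0, 0], [0, 0.049, 0.002, 0.118, 0, 0, 0], [0, 0.049, 0.002, 0.118, 0, 0, 0]]])

```text
t: 7.75
position: [0.4506, 0.088, 0.0548]
orientation: [[0.206, 0.867, 0.453], [0.368, -0.498, 0.786], [0.907, 0.004, -0.422]]
force: [-0.2, -0.3, 0.2]
opening: 0.0005
finger_force: 0.0
```

```bash
python3 t60.py .453 .0875 .1; python3 t60.py .462 .0875 .11; python3 - <<'E'
from cell import vision
import cv2
w=vision.read_camera("wrist");cv2.imwrite("pics/w2.png",w["pixels"])
E
```

```text
shift [ 0.1032  0.0064 -0.046 ] rot [-0.0001 -0.0002  0.0008] deg 0.3
j [ 1.158  1.9   -1.439  2.394  2.184  0.616 -1.886] p [0.4506 0.088  0.0548] F [-0.2 -0.3  0.2] t 7.75
shift [ 0.1306  0.026  -0.0464] rot [-0.0001 -0.0002  0.0008] deg 0.3
j [ 1.158  1.9   -1.439  2.394  2.184  0.616 -1.886] p [0.4506 0.088  0.0548] F [-0.2 -0.3  0.2] t 7.75
```

View pics/w2.png

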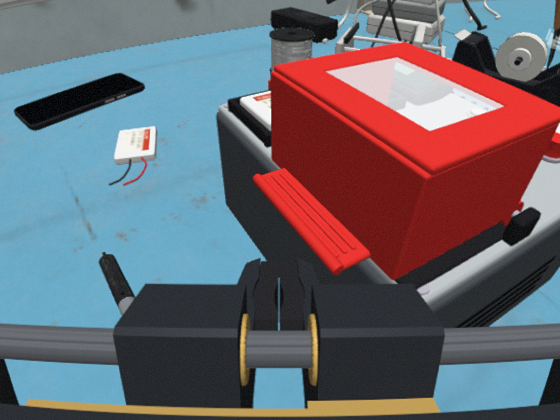

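```bash
cat > wp.py <<'E'
from h import *
from cell import readout,vision
def wcam():
    o=readout.observe();w=vision.read_camera("wrist")
    T=np.eye(4);T[:3,:3]=o['orientation'];T[:3,3]=o['position'];M=T@w['tool_from_camera'];C=np.linalg.inv(M)
    return dict(w,R=C[:3,:3],t=C[:3,3]),T
E
python3 - <<'E'
from wp import *
c,T=wcam()
print("tcp",proj(c,[T[:3,3]]),"tip top",proj(c,[(T@[.009,0,0,1])[:3]]))
obs=dict(lipfL=([-95,-8,91],[254,177]),lipfR=([-95,-64,91],[335,272]),hoodtopFR=([-79,-75,136],[430,172]),hoodtopFL=([-79,3,136],[273,75]),)
P=np.array([v[0] for v in obs.values()])/1e3;u=np.array([v[1] for v in obs.values()])
def W(p):
    a=p[2];R=np.array([[np.cos(a),-np.sin(a),0],[np.sin(a),np.cos(a),0],[0,0,1]]);return P@R.T+[p[0],p[1],0]
print(proj(c,W([.5458,.118,0])).round())
s=least_squares(lambda p:(proj(c,W(p))-u).ravel(),[.546,.118,0]);print(s.x,s.fun.round(1))
E
```

```text
tcp [[279.07704218 281.63063935]] tip top [[279.06847752 262.68918402]]
[[253. 189.]
 [335. 284.]
 [439. 168.]
 [274.  63.]]
[ 0.5474804   0.11786721 -0.02513736] [ -0.1   7.6  -4.3   7.4   2.   -7.5   2.3 -14.1]
```

Emit:
drive_tool(increments=[[[0, 0.02, 0.001, -0.009, 0, 0, 0], [0, 0.04, 0.002, -0.018, 0, 0, 0], [0, 0.06, 0.003, -0.027, 0, 0, 0], [0, 0.08, 0.004, -0.036, 0, 0, 0], [0, 0.1, 0.006, -0.045, 0, 0, 0], [0, 0.115, 0.015, -0.046, 0, 0, 0], [0, 0.13, 0.026, -0.046, 0, 0, 0], [0, 0.13, 0.026, -0.046, 0, 0, 0], [0, 0.13, 0.026, -0.046, 0, 0, 0], [0, 0.13, 0.026, -0.046, 0, 0, 0]]])

```text
t: 8.68
position: [0.4622, 0.0879, 0.1091]
orientation: [[0.207, 0.867, 0.452], [0.368, -0.498, 0.786], [0.907, 0.004, -0.422]]
force: [0.4, -0.5, 0.1]
opening: 0.0006
finger_force: 0.2
```

```bash
python3 t60.py .47 .0875 .112;python3 t60.py .485 .0875 .112; python3 - <<'E'
from cell import vision
import cv2
w=vision.read_camera("wrist");cv2.imwrite("pics/w3.png",w["pixels"])
E
```

```text
shift [0.0102 0.0175 0.005 ] rot [-0.0002 -0.0001  0.0007] deg 0.3
j [ 1.101  1.73  -1.456  2.421  2.254  0.55  -2.115] p [0.4622 0.0879 0.1091] F [ 0.4 -0.5  0.1] t 8.6833
shift [0.018 0.05  0.022] rot [-0.0002 -0.0001  0.0007] deg 0.3
j [ 1.101  1.73  -1.456  2.421  2.254  0.55  -2.115] p [0.4622 0.0879 0.1091] F [ 0.4 -0.5  0.1] t 8.6833
```

View pics/w3.png

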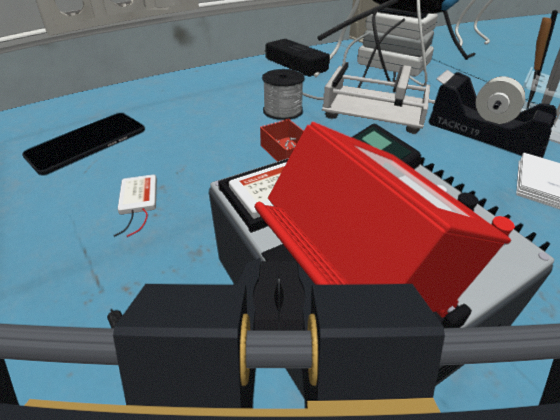

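The guard is up on the finger at roughly 0.7 rad, with the lip from (262,205) to (340,285). The pack is still in its cradle at (255,185). Now I push the toggle.

Emit:
drive_tool(increments=[[[0, 0.004, 0.008, 0.003, 0, 0, 0], [0, 0.008, 0.016, 0.006, 0, 0, 0], [0, 0.01, 0.022, 0.009, 0, 0, 0], [0, 0.012, 0.028, 0.012, 0, 0, 0], [0, 0.014, 0.034, 0.015, 0, 0, 0], [0, 0.016, 0.04, 0.018, 0, 0, 0], [0, 0.017, 0.045, 0.02, 0, 0, 0], [0, 0.018, 0.05, 0.022, 0, 0, 0], [0, 0.018, 0.05, 0.022, 0, 0, 0], [0, 0.018, 0.05, 0.022, 0, 0, 0]]])

```text
t: 9.57
position: [0.4852, 0.0876, 0.1124]
orientation: [[0.206, 0.867, 0.453], [0.368, -0.497, 0.786], [0.907, 0.004, -0.422]]
force: [-1.1, 1.0, 0.8]
opening: 0.0005
finger_force: 0.7
```

```bash
python3 t60.py .49 .0875 .112;python3 t60.py .494 .0875 .112; python3 - <<'E'
from cell import vision
import cv2
w=vision.read_camera("wrist");cv2.imwrite("pics/w4.png",w["pixels"])
s=vision.read_camera("side");cv2.imwrite("pics/s4.png",cv2.resize(s["pixels"][140:230,225:345],None,fx=5,fy=5,interpolation=cv2.INTER_CUBIC))
E
```

```text
shift [0.0014 0.0105 0.0057] rot [-0.0001 -0.0002  0.0008] deg 0.3
j [ 1.079  1.7   -1.446  2.364  2.225  0.499 -2.095] p [0.4852 0.0876 0.1124] F [-1.1  1.   0.8] t 9.5667
shift [0.0034 0.0192 0.0102] rot [-0.0001 -0.0002  0.0008] deg 0.3
j [ 1.079  1.7   -1.446  2.364  2.225  0.499 -2.095] p [0.4852 0.0876 0.1124] F [-1.1  1.   0.8] t 9.5667
```

View pics/w4.png

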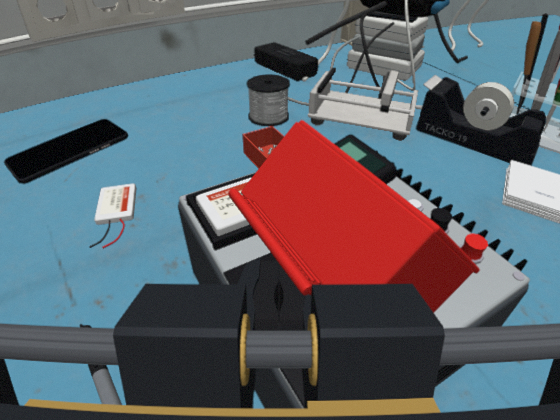

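The guard is still up and hides the toggle. The force is small, so there's no hard stop yet. I'll push on a few mm until the stop shows in the force.

Emit:
drive_tool(increments=[[[0, 0, 0.002, 0.001, 0, 0, 0], [0, 0.001, 0.004, 0.002, 0, 0, 0], [0, 0.001, 0.006, 0.003, 0, 0, 0], [0, 0.001, 0.008, 0.004, 0, 0, 0], [0, 0.0015, 0.0105, 0.0057, 0, 0, 0], [0, 0.0015, 0.0105, 0.0057, 0, 0, 0], [0, 0.0015, 0.0105, 0.0057, 0, 0, 0], [0, 0.0015, 0.0105, 0.0057, 0, 0, 0], [0, 0.0015, 0.0105, 0.0057, 0, 0, 0], [0, 0.0015, 0.0105, 0.0057, 0, 0, 0]]])

```text
t: 10.5
position: [0.4872, 0.0879, 0.1122]
orientation: [[0.207, 0.869, 0.45], [0.368, -0.495, 0.787], [0.907, 0.003, -0.422]]
force: [-12.2, -8.7, 4.5]
opening: 0.0005
finger_force: 6.5
```

```bash
python3 t60.py .495 .0875 .112; python3 t60.py .45 .07 .112
```

```text
shift [0.0031 0.0175 0.0083] rot [-0.0007 -0.0002  0.0008] deg 0.4
j [ 1.077  1.694 -1.441  2.356  2.219  0.488 -2.09 ] p [0.4872 0.0879 0.1122] F [-12.2  -8.7   4.5] t 10.5
shift [-0.0362 -0.0586 -0.0768] rot [-0.0007 -0.0002  0.0008] deg 0.4
j [ 1.077  1.694 -1.441  2.356  2.219  0.488 -2.09 ] p [0.4872 0.0879 0.1122] F [-12.2  -8.7   4.5] t 10.5
```

The force has risen to about 15 N, so something has hit a stop. Now I draw the finger straight out along its own axis.

Emit:
drive_tool(increments=[[[0, 0, 0, -0.02, 0, 0, 0], [0, 0, 0, -0.05, 0, 0, 0], [0, 0, 0, -0.1, 0, 0, 0], [0, 0, 0, -0.15, 0, 0, 0], [0, 0, 0, -0.2, 0, 0, 0], [0, 0, 0, -0.25, 0, 0, 0], [0, 0, 0, -0.3, 0, 0, 0], [0, 0, 0, -0.3, 0, 0, 0], [0, 0, 0, -0.3, 0, 0, 0], [0, 0, 0, -0.3, 0, 0, 0]]])

```text
t: 11.33
position: [0.4363, -0.0066, 0.1628]
orientation: [[0.205, 0.867, 0.453], [0.367, -0.498, 0.786], [0.907, 0.005, -0.421]]
force: [-0.1, 0.6, 0.2]
opening: 0.0004
finger_force: 0.0
```

```bash
python3 - <<'E'
from wp import *
import pickle
c,T=wcam()
t=vision.read_camera("top")
pickle.dump((c,t),open("d5.pkl","wb"))
a=cv2.resize(c["pixels"],(560,420));b=cv2.resize(t["pixels"][185:245,205:285],(560,420),interpolation=cv2.INTER_CUBIC)[:, :]
cv2.imwrite("pics/w5.png",a[:320]);cv2.imwrite("pics/t5.png",b)
B=np.array([.5475,.118,0])
for n,P in dict(off=[-59,-36,126],on=[-41,-36,126]).items():
    print(n,"wrist",proj(c,[B+np.array(P)/1e3]).round(1),"topcrop",(proj(t,[B+np.array(P)/1e3])-[205,185])*7)
E
```

```text
off wrist [[280.3 198.1]] topcrop [[368.1673905  266.81553997]]
on wrist [[301.7 190.4]] topcrop [[368.69919632 217.92825709]]
```

View pics/t5.png

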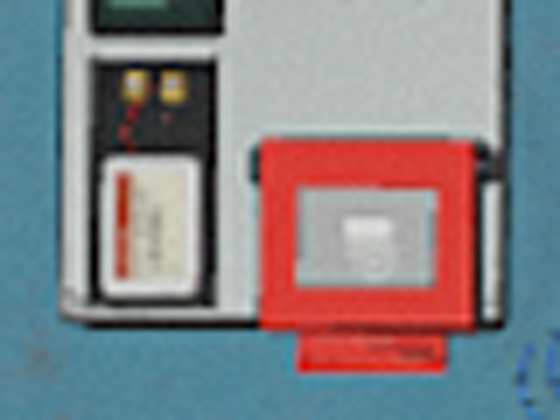

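View pics/w5.png

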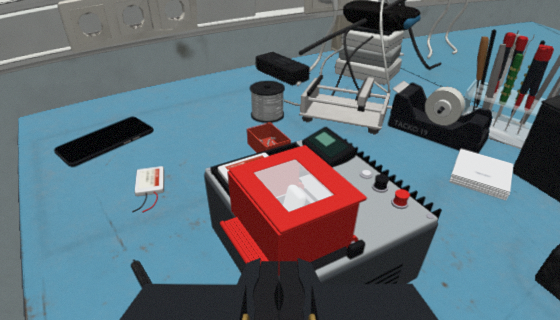

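The guard is shut, the pack is in place, and the toggle top is now at (368,228) in the top crop (it was about 268 when off). I'll measure this to sub-pixel to be sure it is fully over.

```bash
python3 - <<'E'
import pickle,cv2,numpy as np
from h import *
a=pickle.load(open("d.pkl","rb"))["top"];c5,b=pickle.load(open("d5.pkl","rb"))
for n,d in(("before",a),("after",b)):
    g=d["pixels"][208:230,252:264].astype(int).min(2);print(n);print(g)
g0=cv2.cvtColor(a["pixels"],6)[165:235,210:245].astype(np.float32);g1=cv2.cvtColor(b["pixels"],6)[165:235,210:245].astype(np.float32)
print("tester shift px",cv2.phaseCorrelate(g0,g1))
for th in(-.25,.15,.2,.25):
    P=[]
    for dx in(-4,4): P.append([.5475-.050+(35*np.sin(th)+dx*np.cos(th))/1e3,.082,.092+(35*np.cos(th)-dx*np.sin(th))/1e3])
    print(th,"front/back top edge rows",proj(b,P)[:,1].round(2))
E
```

```text
before
[[ 49  51  52  53  56  50  54  53  50  50  51  52]
 [ 50  55  53  54  55  51  52  53  50  53  55  53]
 [ 45  47  44  39  45  43  45  49  51  44  52  53]
 [ 86  86  81  87  81  87  86  66  47  50  50  56]
 [156 157 158 160 155 158 158 158 154 156 156 152]
 [160 162 154 162 160 160 161 162 163 162 160 163]
 [163 160 165 164 163 161 161 162 162 161 163 166]
 [163 160 161 163 162 164 163 162 161 163 161 160]
 [161 168 164 161 163 163 163 162 163 162 162 160]
 [164 162 161 161 161 159 159 161 162 163 162 163]
 [162 163 163 156 168 170 173 177 170 164 163 162]
 [163 163 162 179 176 170 173 175 183 171 160 163]
 [161 160 162 175 176 170 168 170 177 177 166 159]
 [158 160 167 174 177 171 172 172 175 174 169 161]
 [163 160 186 200 194 195 201 201 182 166 161 165]
 [160 158 194 211 209 205 206 210 193 169 162 161]
 [165 156 184 204 209 208 209 212 185 166 163 160]
 [142 142 146 155 157 154 158 158 148 145 145 145]
 [ 80  78  72  73  80  73  75  76  76  73  78  77]
 [ 45  45  40  47  45  48  41  47  48  47  45  44]
 [ 50  53  53  52  46  52  53  53  45  50  53  51]
 [ 51  56  54  53  55 
[... 725 characters left out ...]
181 184 188 181 168 168]
 [169 169 167 176 182 188 196 184 183 182 172 173]
 [174 172 167 179 181 180 179 175 187 175 171 167]
 [171 172 168 172 174 187 188 185 176 171 169 170]
 [150 150 150 149 152 156 160 158 149 150 151 148]
 [ 78  79  82  81  78  84  81  80  80  81  83  80]
 [ 44  50  47  44  52  50  46  50  48  40  47  48]
 [ 53  56  53  58  54  57  53  56  55  57  57  52]
 [ 60  52  60  58  49  61  57  57  54  55  52  60]]
tester shift px ((0.02791132349580394, -0.003192057403708759), 0.9897086922033334)
-0.25 front/back top edge rows [224.52 221.46]
0.15 front/back top edge rows [219.09 216.06]
0.2 front/back top edge rows [218.41 215.42]
0.25 front/back top edge rows [217.74 214.8 ]
```

The tester hasn't moved. The toggle reads about 0.45–0.5 rad, which is too close to the limit of 0.44. There's plenty of time, so I'll repeat the lift and push once at a slightly different contact spot to make sure of the stop.

```bash
python3 t60.py .405 .005 .056; python3 t60.py .451 .086 .055
```

```text
shift [-0.2485 -0.0814  0.0983] rot [-0.0004 -0.0006  0.0008] deg 0.4
j [ 1.278  1.38  -1.216  2.357  2.01   0.051 -1.896] p [ 0.4359 -0.0058  0.1628] F [0.7 0.4 0.1] t 11.4333
shift [-0.1531 -0.0821  0.3108] rot [-0.0004 -0.0006  0.0008] deg 0.4
j [ 1.278  1.38  -1.216  2.357  2.01   0.051 -1.896] p [ 0.4359 -0.0058  0.1628] F [0.7 0.4 0.1] t 11.4333
```

Emit:
drive_tool(increments=[[[0, -0.06, -0.02, 0.025, 0, 0, 0], [0, -0.12, -0.04, 0.05, 0, 0, 0], [0, -0.18, -0.06, 0.075, 0, 0, 0], [0, -0.2485, -0.081, 0.098, 0, 0, 0], [0, -0.2485, -0.081, 0.098, 0, 0, 0], [0, -0.2485, -0.081, 0.098, 0, 0, 0], [0, -0.215, -0.0815, 0.17, 0, 0, 0], [0, -0.185, -0.082, 0.24, 0, 0, 0], [0, -0.153, -0.082, 0.31, 0, 0, 0], [0, -0.153, -0.082, 0.31, 0, 0, 0]]])

```text
t: 12.27
position: [0.4527, 0.0887, 0.0578]
orientation: [[0.201, 0.869, 0.451], [0.363, -0.494, 0.79], [0.91, 0.005, -0.415]]
force: [0.5, 0.2, 0.1]
opening: 0.0004
finger_force: 0.0
```

```bash
python3 t60.py .451 .086 .055; python3 t60.py .453 .084 .1; python3 t60.py .466 .084 .114
```

```text
shift [-0.0096 -0.0003 -0.0044] rot [-0.0007 -0.0013  0.0012] deg 0.7
j [ 1.147  1.862 -1.398  2.389  2.242  0.56  -1.947] p [0.4527 0.0887 0.0578] F [0.5 0.2 0.1] t 12.2667
shift [ 0.092   0.0071 -0.0528] rot [-0.0007 -0.0013  0.0012] deg 0.7
j [ 1.147  1.862 -1.398  2.389  2.242  0.56  -1.947] p [0.4527 0.0887 0.0578] F [0.5 0.2 0.1] t 12.2667
shift [ 0.1303  0.0355 -0.0527] rot [-0.0007 -0.0013  0.0012] deg 0.7
j [ 1.147  1.862 -1.398  2.389  2.242  0.56  -1.947] p [0.4527 0.0887 0.0578] F [0.5 0.2 0.1] t 12.2667
```

Emit:
drive_tool(increments=[[[0, 0.02, 0.002, -0.01, 0, 0, 0], [0, 0.04, 0.003, -0.02, 0, 0, 0], [0, 0.06, 0.005, -0.03, 0, 0, 0], [0, 0.08, 0.006, -0.04, 0, 0, 0], [0, 0.101, 0.007, -0.048, 0, 0, 0], [0, 0.12, 0.02, -0.048, 0, 0, 0], [0, 0.14, 0.036, -0.048, 0, 0, 0], [0, 0.14, 0.036, -0.048, 0, 0, 0], [0, 0.14, 0.036, -0.048, 0, 0, 0], [0, 0.14, 0.036, -0.048, 0, 0, 0]]])

```text
t: 13.1
position: [0.4657, 0.0823, 0.1137]
orientation: [[0.206, 0.867, 0.453], [0.369, -0.498, 0.785], [0.906, 0.005, -0.422]]
force: [-0.6, 0.1, 0.3]
opening: 0.0008
finger_force: 0.2
```

```bash
python3 t60.py .485 .084 .116; python3 t60.py .492 .084 .116;python3 t60.py .496 .084 .116
```

```text
shift [0.0167 0.0398 0.0227] rot [-0.0001 -0.      0.0009] deg 0.3
j [ 1.108  1.702 -1.444  2.408  2.245  0.515 -2.114] p [0.4657 0.0823 0.1137] F [-0.6  0.1  0.3] t 13.1
shift [0.0203 0.055  0.0306] rot [-0.0001 -0.      0.0009] deg 0.3
j [ 1.108  1.702 -1.444  2.408  2.245  0.515 -2.114] p [0.4657 0.0823 0.1137] F [-0.6  0.1  0.3] t 13.1
shift [0.0224 0.0637 0.0351] rot [-0.0001 -0.      0.0009] deg 0.3
j [ 1.108  1.702 -1.444  2.408  2.245  0.515 -2.114] p [0.4657 0.0823 0.1137] F [-0.6  0.1  0.3] t 13.1
```

Emit:
drive_tool(increments=[[[0, 0.006, 0.014, 0.008, 0, 0, 0], [0, 0.012, 0.028, 0.016, 0, 0, 0], [0, 0.0167, 0.04, 0.023, 0, 0, 0], [0, 0.018, 0.044, 0.025, 0, 0, 0], [0, 0.019, 0.048, 0.027, 0, 0, 0], [0, 0.02, 0.052, 0.029, 0, 0, 0], [0, 0.02, 0.055, 0.0306, 0, 0, 0], [0, 0.02, 0.055, 0.0306, 0, 0, 0], [0, 0.02, 0.055, 0.0306, 0, 0, 0], [0, 0.02, 0.055, 0.0306, 0, 0, 0]]])

```text
t: 13.93
position: [0.4885, 0.0851, 0.1161]
orientation: [[0.207, 0.87, 0.448], [0.368, -0.494, 0.788], [0.907, 0.002, -0.422]]
force: [-12.8, -11.8, 5.5]
opening: 0.0004
finger_force: 7.8
```

The stop came at x = 0.4885 at 4 mm greater height. That fits the face of a lever leaning back at its stop. Drawing out.

Emit:
drive_tool(increments=[[[0, 0, 0, -0.02, 0, 0, 0], [0, 0, 0, -0.05, 0, 0, 0], [0, 0, 0, -0.1, 0, 0, 0], [0, 0, 0, -0.15, 0, 0, 0], [0, 0, 0, -0.2, 0, 0, 0], [0, 0, 0, -0.25, 0, 0, 0], [0, 0, 0, -0.3, 0, 0, 0], [0, 0, 0, -0.33, 0, 0, 0], [0, 0, 0, -0.33, 0, 0, 0], [0, 0, 0, -0.33, 0, 0, 0]]])

```text
t: 14.77
position: [0.4344, -0.0199, 0.1705]
orientation: [[0.208, 0.865, 0.457], [0.37, -0.502, 0.782], [0.906, 0.007, -0.424]]
force: [0.1, -0.3, -0.6]
opening: 0.0004
finger_force: 0.0
```

```bash
python3 - <<'E'
from cell import vision,readout
import pickle,cv2,numpy as np
c5,b=pickle.load(open("d5.pkl","rb"));a=pickle.load(open("d.pkl","rb"))["top"]
t=vision.read_camera("top")
for d in(a,b,t):print(d["pixels"][212:228,255:259].astype(int).min(2).mean(1).round())
f=lambda d:cv2.cvtColor(d["pixels"],6).astype(np.float32)
for n,(r0,r1,c0,c1) in dict(testerA=(165,235,210,245),testerB=(150,220,318,390),spare=(232,256,160,185),cup=(172,195,160,190),pen=(255,268,218,270)).items():
    print(n,np.round(cv2.phaseCorrelate(f(a)[r0:r1,c0:c1],f(t)[r0:r1,c0:c1]),3) if 0 else cv2.phaseCorrelate(f(a)[r0:r1,c0:c1].copy(),f(t)[r0:r1,c0:c1].copy()))
cv2.imwrite("pics/t6.png",cv2.resize(t["pixels"][150:280,205:395],None,fx=4.2,fy=4.2,interpolation=cv2.INTER_CUBIC))
print(readout.observe()['force'])
E
```

```text
[158. 161. 162. 163. 162. 160. 167. 174. 172. 174. 198. 208. 208. 156.
  75.  45.]
[164. 168. 169. 162. 204. 218. 206. 194. 188. 186. 186. 180. 180. 154.
  81.  48.]
[164. 168. 168. 160. 205. 218. 206. 192. 187. 185. 184. 180. 181. 154.
  81.  45.]
testerA ((0.07337866312620278, 0.018909393468391045), 0.9886279542137075)
testerB ((0.041771412879491265, -0.013539545691784838), 0.97559102670646)
spare ((0.4585207467298602, -0.07640204256214211), 0.9841208648681641)
cup ((-0.01966098655504389, 0.061285891974817375), 1.0536390417151982)
pen ((-0.045561267708521314, 0.49362117676672135), 0.9687856307736149)
[-0.43159684 -0.15596905 -0.42416418]
```

View pics/t6.png

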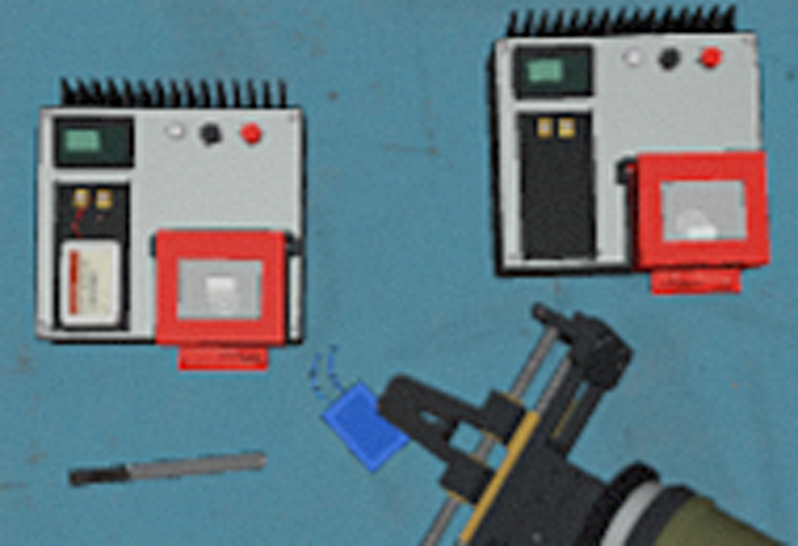

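The toggle sits at the same row after two pushes from different contact spots, so it is at its stop. The picture shows the left guard shut with the toggle at (222,290) to the back, the pack in place, and the robot clear of everything. Handing in.

```bash
python3 -c "
from cell import robot
print(robot.job_done())"
```

```text
the job is handed in; nothing more can be done
None
```

I handed the job in: on the left tester (the one with the pack), the guard was lifted, the toggle pushed back to its stop and the guard dropped shut, with nothing else visibly moved. No verdict came back, and the camera alone only put the toggle at about 0.45–0.5 rad (limit 0.44), so "fully on" rests on a repeat push meeting the same stop.

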